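# Dose a full stroke from the bottle-top dispenser into the beaker

## Task

Take the handled beaker off the balance and stand it on the bench under the spout of the bottle-top dispenser, with the spout over its mouth. Then reach in under the extraction hood and press the dispenser's plunger slowly and steadily right down to its stop, and let it come all the way up again. Dispense only into the beaker, do not knock the hood, and leave the beaker standing there and everything else where it is.

Things in the scene. Friction and masses are not known exactly. Their poses are not given: they have to be found in the camera images.
- beaker: White plastic beaker with a strap handle, empty, 70 to 120 g: 95 mm high, 70 mm across the mouth, 62 mm across the foot. Origin: centre of its underside, z up. The handle loop is on its -x side; its vertical bar (10 mm radially, 14 mm wide along y) reaches from 21 to 83 mm height, 20 mm clear of the wall. Starts upright on the balance pan, handle roughly towards the robot.
- beaker_handle (a point): Middle of the upright bar of the beaker's handle: 55 mm above the beaker's underside, 60 mm from its axis along its -x; axes as the beaker's.
- balance: White laboratory balance, fixed: 215 mm deep (x), 170 mm wide (y), 45 mm high. Origin: centre of the underside; -x is the display side. Its round steel pan, 120 mm across, has its top 56 mm above the bench and its centre 35 mm along +x from the origin.
- dispenser: Amber bottle (86 mm across) with a white bottle-top dispenser, fixed in a round steel stand 120 mm across, 10 mm thick, with a 96 mm collar up to 32 mm height. Origin: bottle axis at bench level, z up; the plunger is on this axis. The 8 mm thick spout leaves the valve block at 184 mm height, runs along the dispenser's -y and bends down at 110 mm from the axis.
- spout_tip (a point): Open lower end of the spout, 110 mm from the bottle axis along the dispenser's -y, 136 mm above the bench, pointing straight down: 41 mm above the mouth of a beaker standing on the bench.
- plunger_top (a point): Centre of the top of the plunger head, a grey mushroom knob 46 mm across with a nearly flat top 38 mm across; 285 mm above the bench when up. Moves down with the plunger; axes as the dispenser's.
- plunger (a joint): Plunger stroke in m: 0 up, 0.025 at its lower stop. A return spring resists with about 5 N at the top and 12 N at the stop, plus 35 N per m/s; it comes up by itself within half a second when released.
- hood: Clear bell hood of a white extraction arm, fixed. Origin: centre of its downward rim, 200 mm across, 125 to 135 mm above the plunger top. It lies 83 to 93 mm along the dispenser's +x and 10 to 30 mm along its +y from the plunger, so the rim overhangs the plunger: an upright gripper strikes it, one leaning back 25 to 45 degrees to the dispenser's -x side passes under. Its tube rises from it.
- flask: Glass conical flask, 84 mm across, 130 mm high; loose bystander, behind to the left. Origin under its centre.
- wash_bottle: White wash bottle with a red cap and bent nozzle, 68 mm across, about 200 mm high; loose bystander, behind to the right. Origin under its centre.
- reagent_bottle: Clear glass jar with a blue cap, 70 mm across, 150 mm high; loose bystander, to the right. Origin under its centre.
- crucible: White porcelain crucible with a lid, 50 mm across, 53 mm high; loose bystander, near the robot. Origin under its centre.
- foil_tray: Aluminium tray, 112 by 174 mm over its flange, 35 mm high; loose bystander, behind the dispenser. Origin under its centre.
- tongs: Steel crucible tongs lying flat, 240 mm long along x, 10 mm thick; loose bystander, to the left of the balance. Origin under the pivot.
Things that resemble listed ones, but are neither listed nor needed, are in the scene too. What is shaped like the beaker but green, orange or turquoise is not meant.

How it is judged:
By the outcome, as a careful person would: the job done as asked, in the order asked, and still so for the second after the job is handed in, with the robot touching nothing.
It also fails if it takes over 50 s, if anything falls off the work surface, if the arm or the gripper's body presses on something with over 40 N, if the wrist force passes 120 N, or if a joint passes its speed limit or range.

## Robot

A 6-joint arm with a two-finger parallel gripper is mounted at the origin on the work surface. World frame = base frame: x ahead of the robot, y to its left, z up, the work surface at z = 0. Lengths are in m, angles in rad, forces in N, time in s.
With the tool pointing down it reaches from about 0.375 to 0.9 m from the base axis. Payload 3.1 kg.
Tool frame: the origin (TCP) lies midway between the tips of the shut fingers; the grasp point (between the pads) lies 19 mm behind it; z points along the fingers, y is the direction in which the jaws open and shut (so a half turn about z gives the same grasp; the last joint's range is limited). The gripper opens to 87 mm and grips with 3 to 60 N. Pads are 19 mm wide; open, the fingers measure 117 mm over their backs; the gripper's body (75 mm by 190 mm) begins 51 mm behind the grasp point.
Start: joints at [0.992, 0.527, 1.433, -0, 1.181, -0.178], TCP at [0.244, 0.575, 0.223] pointing down, gripper open.
Joint ranges: [-3.08, 3.08], [-0.75, 2.2], [0.22, 2.44], [-1.43, 4.57], [0, 2.65], [-2.85, 2.85]. Speed limits (rad/s): [2.79, 2.79, 3.14, 3.14, 3.14, 3.14].

## Interface

Orientations are given as [roll, pitch, yaw] about the fixed x, y, z axes, in that order (R = Rz(yaw) Ry(pitch) Rx(roll)).
In Python, from bench import arm, grab_frame gives the robot as it stands.
- The arm moves only by the shell command python3 -m pendant 'ROWS' [OPENING]. ROWS is a JSON object of lists of equal length, an entry for each row: "xyz": the shift along the tool's x, y, z in cm, a list of three; "turn": the turn, a rotation vector about the tool's x, y, z in rad, a list of three. In form: {"xyz": [[dx, dy, dz], ...], "turn": [[rx, ry, rz], ...]}. A call has 1 to 20 rows; each row shifts and turns the commanded pose from where the row before left it, along the tool's axes as they then stand; what a row does not reach is not made up. A row lasts 1/12 s, in which the tool goes at most 41.7 mm and 7.16 degrees, less where a joint would pass 70% of its speed; a pose out of reach is approached as far as the arm can. A call with a gripper value outside its range is refused whole. OPENING is the opening, from -1 (shut) to 1 (fully open), so that 0 is half open, set as the call begins (- or left out, the last holds). The fingers move at their own pace and stop on an object; the grip force is fixed at half the most. Time passes only in rows, so rows that do not move let the fingers close. It gives the time, the measured TCP pose, the force and the opening at its end, in the units of the state.
- arm.state(): the state, without advancing time (a new reading comes with each control period).
- grab_frame(name): name is "scene" or "top"; returns a dict with "pixels" (384x512x3 uint8, red, green, blue), "camera_matrix" (3x3 intrinsics, pixels), "D" ([k1, k2, p1, p2, k3] as OpenCV has them; the pictures are not rectified), "cam_to_world" (4x4, takes a point from camera to world coordinates). Camera axes: x right, y down, z forward; pixel columns grow to the right and rows downward; lengths in m; the calibration is good to about 2 mm. A picture is of the moment at which its call begins. There is no depth.
- arm.close_job(): hands the job in, once; it reports no verdict.
The state is a dict: "time": time; "q": joint angles; "qvel": joint speeds; "joint_torque": joint torques, N m; "eef_pos": TCP position; "tool_rot": TCP orientation; "force": force on the tool from outside, world axes, zero at the start; "moment": the same for the moment, N m; "opening": finger opening in m.
Only numpy, scipy, OpenCV 4.12 (cv2) and the standard library are available. Lean on these libraries where they do the work, as an engineer would, in place of code of your own. Each camera call takes 0.05 s, during which the arm holds its last target.

## Working session

There is one attempt and no reset: what is moved stays moved. The work goes in short steps, Python scripts to look and compute and a shell command to move; the robot and the scene stay as the last step left them, time stands still between calls to the robot, and variables do not carry over. Pictures are saved under pics/ and viewed, and the job is handed in when it is done.

```bash
ls; mkdir -p pics; python3 - <<'E'
from bench import arm, grab_frame
import cv2,numpy as np
for n in("scene","top"):
    f=grab_frame(n); cv2.imwrite(f"pics/{n}0.png",cv2.cvtColor(f["pixels"],cv2.COLOR_RGB2BGR))
    print(n,f["camera_matrix"].tolist(),f["D"],np.round(f["cam_to_world"],4).tolist())
s=arm.state();print(s)
E
```

```text
pics
scene [[394.34173882786536, 0.0, 252.76203782604165], [0.0, 394.34173882786536, 196.28358728527908], [0.0, 0.0, 1.0]] [-0.10567271  0.          0.          0.          0.        ] [[0.3596, 0.8862, -0.2921, 0.8899], [0.9331, -0.3413, 0.1134, -0.1348], [0.0008, -0.3133, -0.9496, 1.6394], [0.0, 0.0, 0.0, 1.0]]
top [[474.72449881886223, 0.0, 260.5145338715893], [0.0, 474.72449881886223, 185.05000404019506], [0.0, 0.0, 1.0]] [-0.07737489  0.          0.          0.          0.        ] [[-0.0115, -0.9975, 0.0703, 0.349], [-0.9999, 0.012, 0.007, 0.036], [-0.0078, -0.0702, -0.9975, 1.7094], [0.0, 0.0, 0.0, 1.0]]
{'time': 0.1, 'q': array([ 9.91477975e-01,  5.28394174e-01,  1.43376112e+00, -1.17569822e-05,
        1.18143335e+00, -1.78492718e-01]), 'qvel': array([ 0.00101171, -0.00122071, -0.00213905, -0.00142664,  0.00119916,
       -0.00065823]), 'joint_torque': array([ 5.11679063e-04, -4.40985382e+01, -1.77150893e+01,  6.34916034e-02,
        5.34199120e-02, -6.18965692e-05]), 'eef_pos': array([0.24346409, 0.57490933, 0.22166077]), 'tool_rot': array([-3.13962644e+00, -3.43685787e-04,  2.74077116e+00]), 'force': array([ 0.43416498, -0.76722159,  0.72760885]), 'moment': array([-0.01557266, -0.0348357 ,  0.00175044]), 'opening': 0.08706788917449902}
```

View pics/scene0.png

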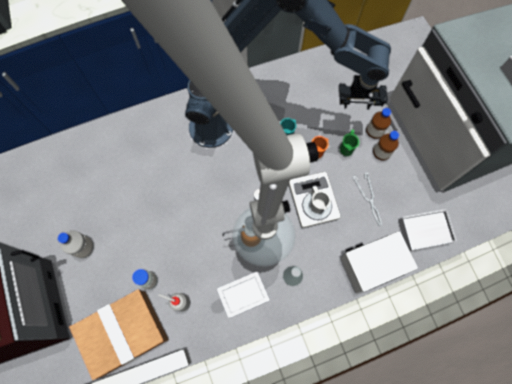

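View pics/top0.png

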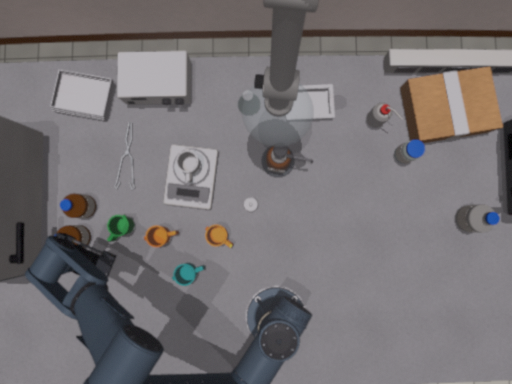

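Top view: the robot base is near (275,315). The white beaker is on the balance at about (190,163), the dispenser at (280,157) with its spout to the right at about (310,161), and the hood at (283,110). The other beaker shapes are green (119,227), orange (157,237) and (217,236), and turquoise (186,273). The white one on the balance pan fits the description. I'll enlarge it to confirm.

```bash
python3 - <<'E'
import cv2,numpy as np
a=cv2.imread("pics/top0.png"); b=cv2.imread("pics/scene0.png")
A=cv2.resize(a[80:220,150:340],None,fx=4,fy=4,interpolation=cv2.INTER_CUBIC)
B=cv2.resize(b[165:290,210:350],None,fx=4.5,fy=4.5,interpolation=cv2.INTER_CUBIC)
cv2.imwrite("pics/c1.png",A);cv2.imwrite("pics/c2.png",B)
E
```

```text
(no output)
```

View pics/c1.png

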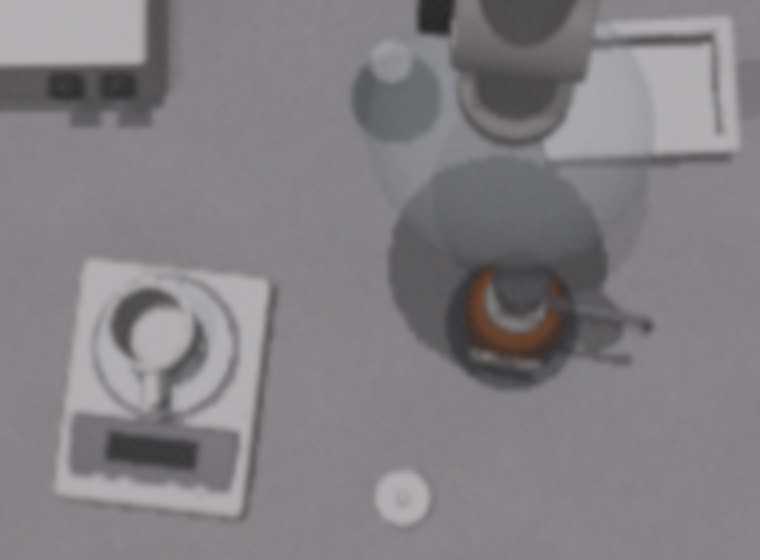

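View pics/c2.png

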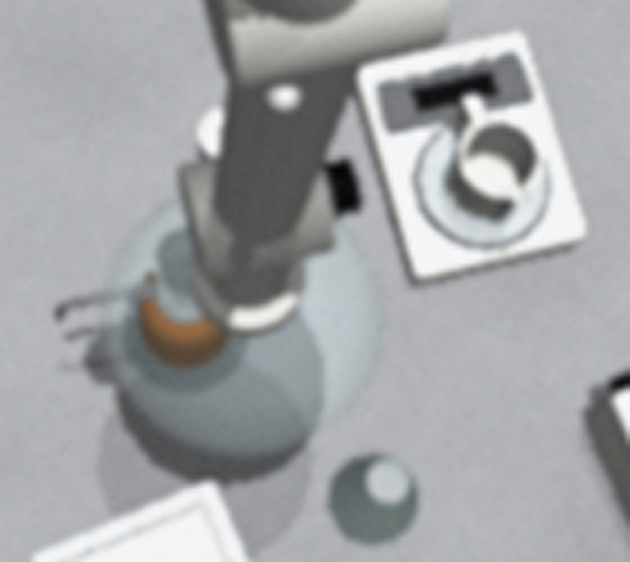

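The crops confirm it: a white beaker on the steel pan, mouth at about (188,163) and handle pointing down the image towards the robot. The dispenser's knob is at about (281,152) in the top view and its spout bend at about (312,161). Next I'll measure.

```bash
cat > h.py <<'E'
import cv2,numpy as np
from bench import arm, grab_frame
def ray(f,uv):
    p=cv2.undistortPoints(np.array([[uv]],float),f["camera_matrix"],f["D"])[0,0]
    T=f["cam_to_world"]; return T[:3,3],T[:3,:3]@np.array([p[0],p[1],1])
def onz(f,uv,z):
    o,d=ray(f,uv); return o+d*(z-o[2])/d[2]
def two(f,uv,g,uw):
    o,d=ray(f,uv);p,e=ray(g,uw)
    s=np.linalg.lstsq(np.c_[d,-e],p-o,rcond=None)[0]
    a,b=o+s[0]*d,p+s[1]*e; return (a+b)/2,np.linalg.norm(a-b)
def proj(f,P):
    W=np.linalg.inv(f["cam_to_world"]);rv=cv2.Rodrigues(W[:3,:3])[0]
    return cv2.projectPoints(np.atleast_2d(np.array(P,float)),rv,W[:3,3],f["camera_matrix"],f["D"])[0][:,0]
E
python3 - <<'E'
from h import *
np.set_printoptions(precision=4,suppress=True)
t=grab_frame("top");s=grab_frame("scene")
c=lambda x,y:((x+.5)/4+150-.5,(y+.5)/4+80-.5)
d=lambda x,y:((x+.5)/4.5+210-.5,(y+.5)/4.5+165-.5)
print("mouth",onz(t,c(153,332),.151),"handle end",onz(t,c(155,410),.139))
print("mouth scene",onz(s,d(497,168),.151))
print("balance corners",[onz(t,c(*p),.045)[:2] for p in((85,260),(272,278),(240,517),(57,493))])
print("pan",onz(t,c(165,348),.056))
print("spout bend",onz(t,c(650,325),.184), two(t,c(650,325),s,d(60,312)))
print("knob top",onz(t,c(525,288),.285))
print("bottle amber/neck", onz(t,c(515,305),.17))
print("stand",onz(t,c(513,325),.02))
print("crucible",onz(t,c(403,497),.053))
print("hood rim", onz(t,c(510,165),.415))
E
```

```text
mouth [0.5361 0.2867 0.151 ] handle end [0.4723 0.287  0.139 ]
mouth scene [0.5501 0.2836 0.151 ]
balance corners [array([0.6141, 0.3645]), array([0.5955, 0.198 ]), array([0.3846, 0.2272]), array([0.4074, 0.3888])]
pan [0.5333 0.2914 0.056 ]
spout bend [ 0.5328 -0.1211  0.184 ] (array([ 0.5358, -0.1214,  0.1632]), np.float64(0.0037345986488205797))
knob top [ 0.5499 -0.0167  0.285 ]
bottle amber/neck [ 0.5522 -0.0126  0.17  ]
stand [ 0.554  -0.0153  0.02  ]
crucible [0.4003 0.0838 0.053 ]
hood rim [ 0.6174 -0.0029  0.415 ]
```

```bash
python3 - <<'E'
import cv2,numpy as np
a=cv2.imread("pics/top0.png"); b=cv2.imread("pics/scene0.png")
A=cv2.resize(a[143:193,163:218],None,fx=7,fy=7,interpolation=cv2.INTER_CUBIC)
B=cv2.resize(b[175:225,295:345],None,fx=7,fy=7,interpolation=cv2.INTER_CUBIC)
f=lambda I:np.clip((I.astype(float)-90)*1.6,0,255).astype(np.uint8)
cv2.imwrite("pics/c3.png",f(np.hstack([A,B])))
A=cv2.resize(a[140:180,262:322],None,fx=6,fy=6,interpolation=cv2.INTER_CUBIC)
B=cv2.resize(b[215:255,215:275],None,fx=6,fy=6,interpolation=cv2.INTER_CUBIC)
cv2.imwrite("pics/c4.png",np.hstack([A,B]))
E
```

```text
(no output)
```

View pics/c3.png

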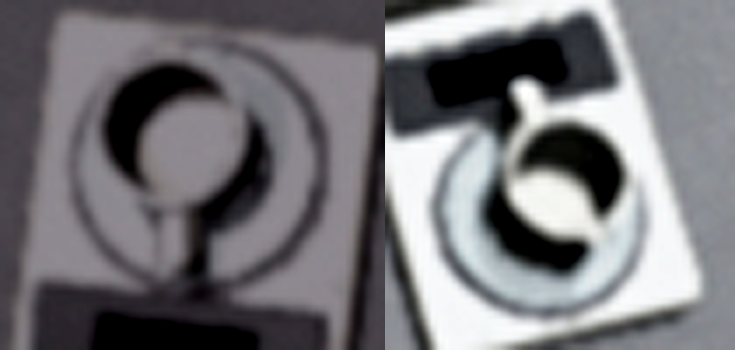

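View pics/c4.png

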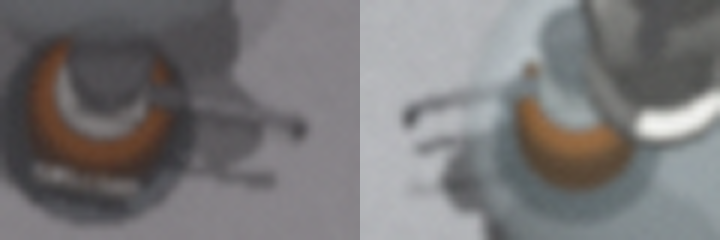

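```bash
python3 - <<'E'
from h import *
np.set_printoptions(precision=4,suppress=True)
t=grab_frame("top");s=grab_frame("scene")
c=lambda x,y:((x+.5)/7+163-.5,(y+.5)/7+143-.5)
d=lambda x,y:((x-385+.5)/7+295-.5,(y+.5)/7+175-.5)
print("mouth",onz(t,c(177,134),.151),onz(s,d(565,183),.151),two(t,c(177,134),s,d(565,183)))
print("handle top end",onz(t,c(176,280),.139),onz(s,d(524,85),.139))
print("pan",onz(t,c(200,167),.056),onz(s,d(542,211),.056))
c=lambda x,y:((x+.5)/6+262-.5,(y+.5)/6+140-.5)
d=lambda x,y:((x-360+.5)/6+215-.5,(y+.5)/6+215-.5)
print("spout", two(t,c(300,128),s,d(408,113)),onz(t,c(300,128),.184),onz(s,d(408,113),.184))
print("spout root",onz(t,c(160,92),.184),onz(s,d(530,86),.184))
for z in (.136,): print("shadow")
for P,n in(([.552,-.0145,.285],"knob"),([.534,-.121,.184],"bend"),([.552,-.0145,.0],"axis")): print(n,proj(t,P),proj(s,P))
# base disc (0.06 radius) edges in top crop: left x 5, right 190, bottom 225
print([onz(t,c(*p),.01)[:2] for p in((3,118),(192,118),(98,224))])
print([onz(s,d(*p),.01)[:2] for p in((490,130),(660,130),(575,218))])
E
```

```text
mouth [0.5392 0.2867 0.151 ] [0.5458 0.2865 0.151 ] (array([0.5416, 0.2904, 0.1341]), np.float64(0.0019307284509928445))
handle top end [0.4708 0.2892 0.139 ] [0.48   0.2921 0.139 ]
pan [0.5339 0.2904 0.056 ] [0.5349 0.2932 0.056 ]
spout (array([ 0.5348, -0.1207,  0.1672]), np.float64(0.0007881121547828872)) [ 0.5327 -0.1193  0.184 ] [ 0.539  -0.1205  0.184 ]
spout root [ 0.5531 -0.0442  0.184 ] [ 0.5502 -0.0426  0.184 ]
shadow
knob [[280.1259 150.9419]] [[249.8601 219.9287]]
bend [[312.0904 160.505 ]] [[222.0011 232.261 ]]
axis [[277.5034 162.0981]] [[250.28   237.1525]]
[array([0.5618, 0.0412]), array([ 0.5604, -0.0723]), array([ 0.4972, -0.0149])]
[array([ 0.5292, -0.069 ]), array([0.5721, 0.0424]), array([ 0.609 , -0.0357])]
```

```bash
cat >> h.py <<'E'
from scipy.spatial.transform import Rotation as Ro
np.set_printoptions(precision=4,suppress=True)
def tool(psi,a):
    h=np.array([np.cos(psi),np.sin(psi),0]); y=np.array([-np.sin(psi),np.cos(psi),0])
    z=np.sin(a)*h-np.cos(a)*np.array([0,0,1.]); return np.c_[np.cross(y,z),y,z]
def plan(p,R,n):
    s=arm.state(); R0=Ro.from_euler('xyz',s["tool_rot"]).as_matrix()
    w=Ro.from_matrix(R0.T@R).as_rotvec()/n
    S=sum(Ro.from_rotvec(w*i).as_matrix() for i in range(n))
    d=np.linalg.solve(S,R0.T@(np.asarray(p)-s["eef_pos"]))
    print("rows",n,"xyz cm",np.round(d*100,2).tolist(),"turn",np.round(w,4).tolist(),"|d|mm %.1f |w|deg %.2f"%(np.linalg.norm(d)*1e3,np.degrees(np.linalg.norm(w))))
def where():
    s=arm.state();print("t",round(s["time"],2),"p",s["eef_pos"],"rpy",s["tool_rot"],"q",s["q"],"F",s["force"],"o",s["opening"])
E
python3 - <<'E'
from h import *
psi=-.06;a=np.radians(25);R=tool(psi,a)
hd=np.array([.541,.287,.113])-.061*R[:,1].__class__.__call__(3)*0 if False else np.array([.541-.061*np.cos(psi),.287-.061*np.sin(psi),.113])
tcp=hd+.019*R[:,2]; print("handle",hd,"tcp",tcp)
pre=tcp-.12*R[:,2]; print("pre",pre); plan(pre,R,20)
E
```

```text
handle [0.4801 0.2907 0.113 ] tcp [0.4881 0.2902 0.0958]
pre [0.4375 0.2932 0.2045]
rows 20 xyz cm [-1.25, -1.15, 0.34] turn [-0.0038, -0.0216, -0.0168] |d|mm 17.3 |w|deg 1.58
```

```bash
python3 -m pendant '{"xyz":[[-1.25,-1.15,-0.2],[-1.25,-1.15,-0.2],[-1.25,-1.15,-0.2],[-1.25,-1.15,-0.2],[-1.25,-1.15,0.2],[-1.25,-1.15,0.3],[-1.25,-1.15,0.3],[-1.25,-1.15,0.3],[-1.25,-1.15,0.3],[-1.25,-1.15,0.3],[-1.25,-1.15,0.3],[-1.25,-1.15,0.3],[-1.25,-1.15,0.3],[-1.25,-1.15,0.3],[-1.25,-1.15,0.3],[-1.25,-1.15,0.3],[-1.25,-1.15,0.3],[-1.25,-1.15,0.3],[-1.25,-1.15,0.3],[-1.25,-1.15,0.3]],"turn":[[-0.0038,-0.0216,-0.0168],[-0.0038,-0.0216,-0.0168],[-0.0038,-0.0216,-0.0168],[-0.0038,-0.0216,-0.0168],[-0.0038,-0.0216,-0.0168],[-0.0038,-0.0216,-0.0168],[-0.0038,-0.0216,-0.0168],[-0.0038,-0.0216,-0.0168],[-0.0038,-0.0216,-0.0168],[-0.0038,-0.0216,-0.0168],[-0.0038,-0.0216,-0.0168],[-0.0038,-0.0216,-0.0168],[-0.0038,-0.0216,-0.0168],[-0.0038,-0.0216,-0.0168],[-0.0038,-0.0216,-0.0168],[-0.0038,-0.0216,-0.0168],[-0.0038,-0.0216,-0.0168],[-0.0038,-0.0216,-0.0168],[-0.0038,-0.0216,-0.0168],[-0.0038,-0.0216,-0.0168]]}' 0
python3 - <<'E'
from h import *
where()
psi=-.06;a=np.radians(25);R=tool(psi,a)
tcp=np.array([0.4881,0.2902,0.0958])
plan(tcp-.12*R[:,2],R,3); plan(tcp-.05*R[:,2],R,6)
t=grab_frame("top");s=grab_frame("scene")
A=cv2.resize(t["pixels"][130:220,140:240],None,fx=4,fy=4);B=cv2.resize(s["pixels"][130:220,280:380],None,fx=4,fy=4)
cv2.imwrite("pics/m1.png",np.hstack([A,B])[:,:,::-1])
E
```

```text
time: 1.97
eef_pos: [0.436, 0.2928, 0.2335]
tool_rot: [3.14, 0.438, 3.083]
force: [-0.4, 0.8, 1.0]
opening: 0.0436
t 1.97 p [0.436  0.2928 0.2335] rpy [3.1403 0.4375 3.0828] q [ 0.5125  0.2938  1.9228 -0.4214  0.5911 -0.6874] F [-0.3856  0.8094  1.0497] o 0.04361072478690891
rows 3 xyz cm [0.36, 0.02, 0.89] turn [0.0006, 0.0004, 0.0004] |d|mm 9.7 |w|deg 0.05
rows 6 xyz cm [0.18, 0.01, 1.61] turn [0.0003, 0.0002, 0.0002] |d|mm 16.2 |w|deg 0.02
```

View pics/m1.png

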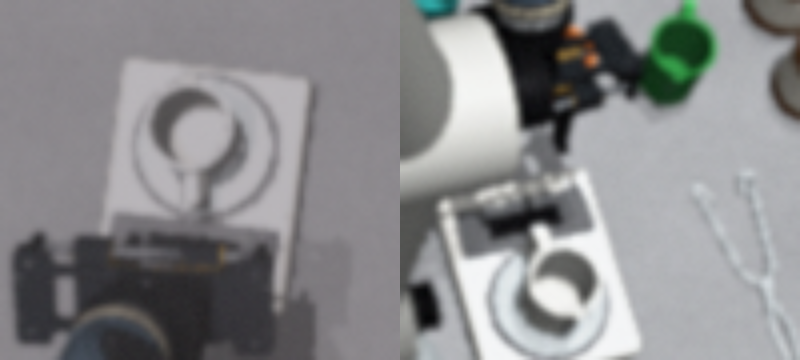

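The gripper is lined up in front of the handle: top-crop handle at about (195,190), fingers below it. I'll go in along the tool axis.

```bash
python3 -m pendant '{"xyz":[[0.18,0.01,1.6],[0.18,0.01,1.6],[0.18,0.01,1.6],[0.18,0.01,1.6],[0.18,0.01,1.6],[0.18,0.01,1.6],[0,0,0]],"turn":[[0,0,0],[0,0,0],[0,0,0],[0,0,0],[0,0,0],[0,0,0],[0,0,0]]}'
python3 - <<'E'
from h import *
where()
psi=-.06;a=np.radians(25);R=tool(psi,a)
tcp=np.array([0.4881,0.2902,0.0958])
plan(tcp,R,5)
t=grab_frame("top");s=grab_frame("scene")
A=cv2.resize(t["pixels"][130:220,140:240],None,fx=4,fy=4);B=cv2.resize(s["pixels"][150:240,280:380],None,fx=4,fy=4)
cv2.imwrite("pics/m2.png",np.hstack([A,B])[:,:,::-1])
E
```

```text
time: 2.65
eef_pos: [0.4658, 0.2922, 0.1392]
tool_rot: [-3.141, 0.433, 3.082]
force: [-0.6, 0.4, 0.8]
opening: 0.0433
t 2.65 p [0.4658 0.2922 0.1392] rpy [-3.141   0.4327  3.0822] q [ 0.4777  0.4935  1.963  -0.6289  0.3743 -0.48  ] F [-0.6031  0.4368  0.8162] o 0.043284953565530034
rows 5 xyz cm [-0.04, -0.01, 0.98] turn [-0.0001, -0.0007, 0.0001] |d|mm 9.8 |w|deg 0.04
```

View pics/m2.png

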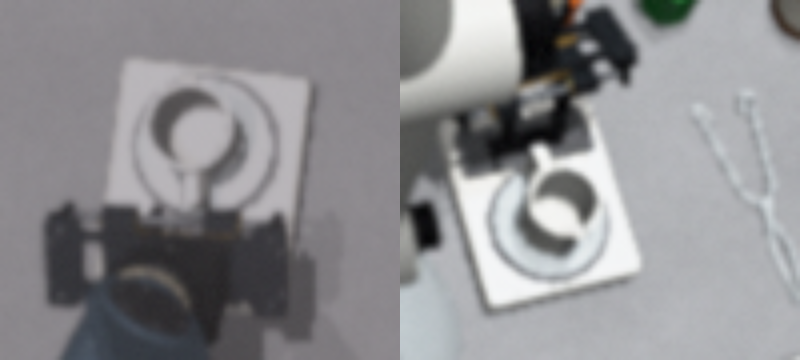

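```bash
python3 - <<'E'
from h import *
t=grab_frame("top");s=grab_frame("scene");st=arm.state()
R=Ro.from_euler('xyz',st["tool_rot"]).as_matrix();p=st["eef_pos"]
out=[]
for f,(y0,x0) in((t,(150,165)),(s,(165,295))):
    k=8;I=cv2.resize(f["pixels"][y0:y0+50,x0:x0+50],None,fx=k,fy=k,interpolation=cv2.INTER_CUBIC)[:,:,::-1].copy()
    for q,c in((p,(0,0,255)),(p+.022*R[:,1],(0,255,0)),(p-.022*R[:,1],(0,255,0)),([.541,.287,.151],(255,0,0)),([.4801,.2907,.139],(255,0,255))):
        u=(proj(f,q)[0]-[x0,y0]+.5)*k
        cv2.circle(I,tuple(int(v) for v in u),3,c,-1)
    out.append(I)
cv2.imwrite("pics/m3.png",np.hstack(out))
E
```

```text
(no output)
```

View pics/m3.png

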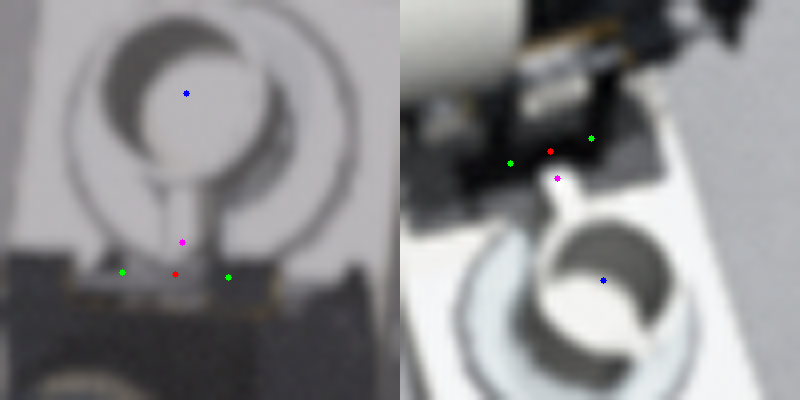

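The projected TCP (top-crop (175,273)) is in line with the handle (182,240), to within 2–3 mm. I'll go in and close.

```bash
python3 -m pendant '{"xyz":[[0,0,1],[0,0,1],[0,0,1],[0,0,1],[0,0,0.9],[0,0,0]],"turn":[[0,0,0],[0,0,0],[0,0,0],[0,0,0],[0,0,0],[0,0,0]]}'
python3 -m pendant '{"xyz":[[0,0,0],[0,0,0],[0,0,0],[0,0,0],[0,0,0],[0,0,0],[0,0,0],[0,0,0]],"turn":[[0,0,0],[0,0,0],[0,0,0],[0,0,0],[0,0,0],[0,0,0],[0,0,0],[0,0,0]]}' -1
python3 - <<'E'
from h import *
where()
t=grab_frame("top");s=grab_frame("scene")
A=cv2.resize(t["pixels"][130:220,140:240],None,fx=4,fy=4);B=cv2.resize(s["pixels"][150:240,280:380],None,fx=4,fy=4)
cv2.imwrite("pics/m4.png",np.hstack([A,B])[:,:,::-1])
E
```

```text
time: 3.35
eef_pos: [0.4875, 0.2913, 0.0974]
tool_rot: [3.14, 0.437, 3.082]
force: [-0.1, 0.4, 0.5]
opening: 0.0433
time: 4.02
eef_pos: [0.4871, 0.2914, 0.0978]
tool_rot: [3.14, 0.437, 3.082]
force: [-1.2, 1.0, 3.8]
opening: 0.0136
t 4.02 p [0.4871 0.2914 0.0978] rpy [3.1395 0.4372 3.0819] q [ 0.4545  0.5902  1.9554 -0.7949  0.2934 -0.325 ] F [-1.1881  1.0057  3.8203] o 0.013594615719525117
```

View pics/m4.png

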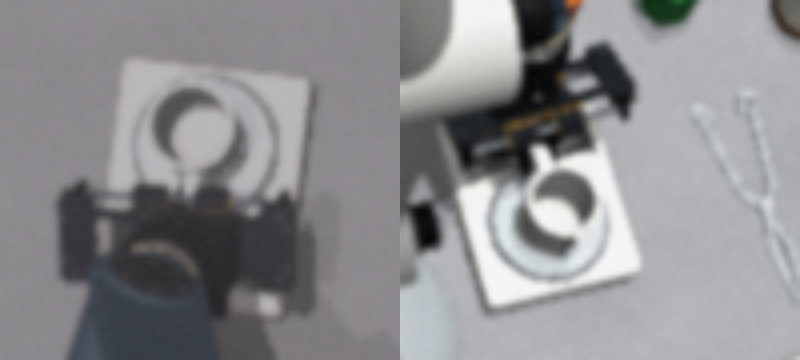

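Gripped: the opening is 13.6 mm on the 14 mm bar. Lifting now.

```bash
python3 - <<'E'
from h import *
R=Ro.from_euler('xyz',arm.state()["tool_rot"]).as_matrix(); print(R.T@[0,0,1]*1.5)
E
python3 -m pendant '{"xyz":[[-0.3,0,-0.7],[-0.6,0,-1.35],[-0.6,0,-1.35],[-0.6,0,-1.35],[0,0,0]],"turn":[[0,0,0],[0,0,0],[0,0,0],[0,0,0],[0,0,0]]}'
python3 - <<'E'
from h import *
where()
for n in(10,12,15): plan([.41,.25,.185],tool(0.1,0),n)
E
```

```text
[-0.6349  0.0028 -1.359 ]
time: 4.53
eef_pos: [0.4872, 0.2918, 0.1514]
tool_rot: [3.138, 0.44, 3.081]
force: [0.1, -1.2, -0.5]
opening: 0.0139
t 4.53 p [0.4872 0.2918 0.1514] rpy [3.1375 0.44   3.0807] q [ 0.4552  0.484   1.9214 -0.5576  0.4013 -0.5758] F [ 0.1027 -1.1519 -0.5336] o 0.013864390236515025
rows 10 xyz cm [0.68, -0.41, -0.52] turn [-0.0031, 0.0439, -0.0157] |d|mm 9.5 |w|deg 2.68
rows 12 xyz cm [0.57, -0.34, -0.43] turn [-0.0026, 0.0366, -0.0131] |d|mm 7.9 |w|deg 2.23
rows 15 xyz cm [0.46, -0.27, -0.34] turn [-0.0021, 0.0293, -0.0105] |d|mm 6.3 |w|deg 1.79
```

```bash
python3 -m pendant '{"xyz":[[0.57,-0.34,-0.43],[0.57,-0.34,-0.43],[0.57,-0.34,-0.43],[0.57,-0.34,-0.43],[0.57,-0.34,-0.43],[0.57,-0.34,-0.43],[0.57,-0.34,-0.43],[0.57,-0.34,-0.43],[0.57,-0.34,-0.43],[0.57,-0.34,-0.43],[0.57,-0.34,-0.43],[0.57,-0.34,-0.43],[0,0,0]],"turn":[[-0.0026,0.0366,-0.0131],[-0.0026,0.0366,-0.0131],[-0.0026,0.0366,-0.0131],[-0.0026,0.0366,-0.0131],[-0.0026,0.0366,-0.0131],[-0.0026,0.0366,-0.0131],[-0.0026,0.0366,-0.0131],[-0.0026,0.0366,-0.0131],[-0.0026,0.0366,-0.0131],[-0.0026,0.0366,-0.0131],[-0.0026,0.0366,-0.0131],[-0.0026,0.0366,-0.0131],[0,0,0]]}'
python3 - <<'E'
from h import *
where()
plan([.385,0.0,.185],tool(0.4,0),15)
f=grab_frame("top");cv2.imwrite("pics/m5.png",cv2.resize(f["pixels"][60:300,100:420],None,fx=2.5,fy=2.5)[:,:,::-1])
E
```

```text
time: 5.62
eef_pos: [0.4092, 0.2489, 0.183]
tool_rot: [-3.138, -0.005, -3.043]
force: [1.2, 0.8, -1.0]
opening: 0.0139
t 5.62 p [0.4092 0.2489 0.183 ] rpy [-3.1385 -0.0048 -3.0432] q [ 0.3139  0.3943  1.8296 -0.0026  0.923  -1.3538] F [ 1.1766  0.81   -0.9841] o 0.013920643247574227
rows 15 xyz cm [0.55, -1.58, -0.01] turn [-0.0002, -0.0003, -0.0201] |d|mm 16.7 |w|deg 1.15
```

View pics/m5.png

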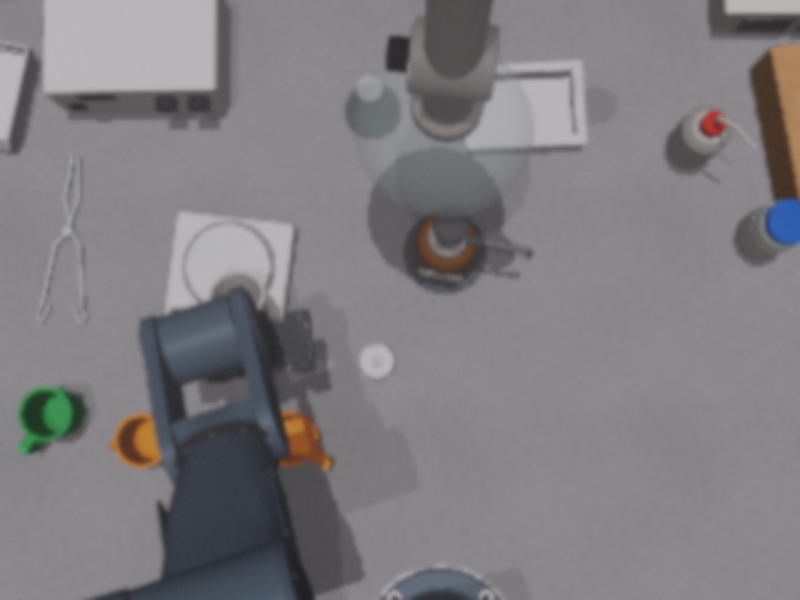

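Side check: the beaker is off the balance and the bystanders are untouched. Restoring the lean at the spout would push joint 6 out of range. So I'll set the beaker down upright on the clear bench to the right and re-grip it with the tool vertical.

```bash
python3 - <<'E'
from h import *
plan([.387,0.0,.187],tool(-.5,0),15)
E
```

```text
rows 15 xyz cm [-0.16, -1.69, -0.03] turn [-0.0003, -0.0002, 0.0399] |d|mm 16.9 |w|deg 2.28
```

```bash
python3 -m pendant '{"xyz":[[-0.16,-1.69,-0.03],[-0.16,-1.69,-0.03],[-0.16,-1.69,-0.03],[-0.16,-1.69,-0.03],[-0.16,-1.69,-0.03],[-0.16,-1.69,-0.03],[-0.16,-1.69,-0.03],[-0.16,-1.69,-0.03],[-0.16,-1.69,-0.03],[-0.16,-1.69,-0.03],[-0.16,-1.69,-0.03],[-0.16,-1.69,-0.03],[-0.16,-1.69,-0.03],[-0.16,-1.69,-0.03],[-0.16,-1.69,-0.03],[0,0,0]],"turn":[[0,0,0.04],[0,0,0.04],[0,0,0.04],[0,0,0.04],[0,0,0.04],[0,0,0.04],[0,0,0.04],[0,0,0.04],[0,0,0.04],[0,0,0.04],[0,0,0.04],[0,0,0.04],[0,0,0.04],[0,0,0.04],[0,0,0.04],[0,0,0]]}'
python3 - <<'E'
from h import *
where()
plan([.39,-.22,.187],tool(-.9,0),14)
E
```

```text
time: 7.0
eef_pos: [0.3862, -0.0018, 0.188]
tool_rot: [-3.136, -0.003, 2.638]
force: [1.2, -0.5, -0.4]
opening: 0.0137
t 7.0 p [ 0.3862 -0.0018  0.188 ] rpy [-3.1363 -0.0026  2.6377] q [-0.2922  0.271   2.0348 -0.0062  0.8394 -1.355 ] F [ 1.1632 -0.5344 -0.388 ] o 0.013738312862284607
rows 14 xyz cm [-1.02, -1.2, 0.01] turn [-0.0004, -0.0001, 0.0283] |d|mm 15.7 |w|deg 1.62
```

```bash
python3 -m pendant '{"xyz":[[-0.9,-1.2,0],[-0.9,-1.2,0],[-0.9,-1.2,0],[-0.9,-1.2,0],[-0.9,-1.2,0],[-0.9,-1.2,0],[-1.1,-1.2,0],[-1.1,-1.2,0],[-1.1,-1.2,0],[-1.1,-1.2,0],[-1.1,-1.2,0],[-1.1,-1.2,0],[-1.1,-1.2,0],[-1.1,-1.2,0],[0,0,0]],"turn":[[0,0,0.0283],[0,0,0.0283],[0,0,0.0283],[0,0,0.0283],[0,0,0.0283],[0,0,0.0283],[0,0,0.0283],[0,0,0.0283],[0,0,0.0283],[0,0,0.0283],[0,0,0.0283],[0,0,0.0283],[0,0,0.0283],[0,0,0.0283],[0,0,0]]}'
python3 - <<'E'
from h import *
where()
R=tool(-1.2,.437); g=np.array([.50,-.27,.16]); print(g+.019*R[:,2]); plan(g+.019*R[:,2],R,14)
E
```

```text
time: 8.25
eef_pos: [0.3913, -0.2223, 0.1887]
tool_rot: [-3.137, 0.003, 2.243]
force: [-0.2, 0.4, -0.3]
opening: 0.0135
t 8.25 p [ 0.3913 -0.2223  0.1887] rpy [-3.1369  0.0025  2.243 ] q [-0.7622  0.3473  1.8945 -0.0064  0.8979 -1.4305] F [-0.1723  0.4414 -0.3125] o 0.01351288731705739
[ 0.5029 -0.2775  0.1428]
rows 14 xyz cm [-0.67, 0.5, 0.47] turn [0.0044, -0.0307, 0.0212] |d|mm 9.6 |w|deg 2.16
```

```bash
python3 -m pendant '{"xyz":[[-0.67,0.5,0.47],[-0.67,0.5,0.47],[-0.67,0.5,0.47],[-0.67,0.5,0.47],[-0.67,0.5,0.47],[-0.67,0.5,0.47],[-0.67,0.5,0.47],[-0.67,0.5,0.47],[-0.67,0.5,0.47],[-0.67,0.5,0.47],[-0.67,0.5,0.47],[-0.67,0.5,0.47],[-0.67,0.5,0.47],[-0.67,0.5,0.47],[0,0,0]],"turn":[[0.0044,-0.0307,0.0212],[0.0044,-0.0307,0.0212],[0.0044,-0.0307,0.0212],[0.0044,-0.0307,0.0212],[0.0044,-0.0307,0.0212],[0.0044,-0.0307,0.0212],[0.0044,-0.0307,0.0212],[0.0044,-0.0307,0.0212],[0.0044,-0.0307,0.0212],[0.0044,-0.0307,0.0212],[0.0044,-0.0307,0.0212],[0.0044,-0.0307,0.0212],[0.0044,-0.0307,0.0212],[0.0044,-0.0307,0.0212],[0,0,0]]}'
python3 - <<'E'
from h import *
where()
# tool rotation error to wanted, and tcp height wanted at stand-down: grasp tcp z .0978-.056
R=tool(-1.2,.4385); plan([.5029,-.2775,.0478],R,8)
for n in("top","scene"):
    f=grab_frame(n);cv2.imwrite(f"pics/m6{n}.png",f["pixels"][:,:,::-1])
a=cv2.imread("pics/m6top.png")[100:260,270:450];b=cv2.imread("pics/m6scene.png")[150:310,80:260]
cv2.imwrite("pics/m6.png",cv2.resize(np.hstack([a,b]),None,fx=2.2,fy=2.2))
E
```

```text
time: 9.5
eef_pos: [0.5034, -0.2724, 0.1415]
tool_rot: [-3.141, 0.433, 1.947]
force: [-0.6, 0.3, -0.8]
opening: 0.0136
t 9.5 p [ 0.5034 -0.2724  0.1415] rpy [-3.1412  0.4325  1.9473] q [-0.5566  0.5157  1.8896 -0.6063  0.4539 -0.4212] F [-0.6304  0.3116 -0.7617] o 0.013597547418242342
rows 8 xyz cm [0.44, -0.03, 1.09] turn [0.0003, -0.0007, 0.0006] |d|mm 11.7 |w|deg 0.06
```

View pics/m6.png

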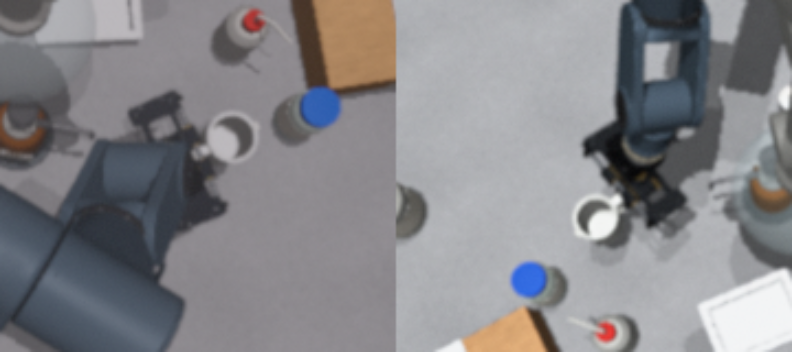

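Top crop: the beaker is upright at about (232,138), with clear space to the blue-capped jar at (310,110). Lowering it to the bench.

```bash
python3 -m pendant '{"xyz":[[0.44,-0.03,1.09],[0.44,-0.03,1.09],[0.44,-0.03,1.09],[0.44,-0.03,1.09],[0.44,-0.03,1.09],[0.44,-0.03,1.09],[0.44,-0.03,1.09],[0.44,-0.03,1.09],[0,0,0]],"turn":[[0,0,0],[0,0,0],[0,0,0],[0,0,0],[0,0,0],[0,0,0],[0,0,0],[0,0,0],[0,0,0]]}'
python3 -m pendant '{"xyz":[[0.06,0,0.14],[0.06,0,0.14],[0.04,0,0.09],[0,0,0]],"turn":[[0,0,0],[0,0,0],[0,0,0],[0,0,0]]}'
```

```text
time: 10.35
eef_pos: [0.5003, -0.2785, 0.047]
tool_rot: [-3.138, 0.43, 1.946]
force: [0.1, -0.3, -0.9]
opening: 0.0135
time: 10.68
eef_pos: [0.502, -0.2795, 0.0454]
tool_rot: [3.142, 0.434, 1.945]
force: [0.8, -0.0, -1.0]
opening: 0.0137
```

```bash
python3 -m pendant '{"xyz":[[0.04,0,0.1],[0.04,0,0.09],[0,0,0]],"turn":[[0,0,0],[0,0,0],[0,0,0]]}'
python3 -m pendant '{"xyz":[[0.03,0,0.07],[0.03,0,0.07],[0,0,0]],"turn":[[0,0,0],[0,0,0],[0,0,0]]}'
```

```text
time: 10.93
eef_pos: [0.5019, -0.2795, 0.0429]
tool_rot: [-3.141, 0.434, 1.945]
force: [0.2, 0.8, -0.7]
opening: 0.0141
time: 11.18
eef_pos: [0.5018, -0.2795, 0.0418]
tool_rot: [-3.141, 0.434, 1.945]
force: [-0.5, 1.6, 3.7]
opening: 0.0135
```

Contact at about 3.7 N. Releasing and backing out.

```bash
python3 -m pendant '{"xyz":[[0,0,0],[0,0,0],[0,0,0],[0,0,0],[0,0,-0.5],[0,0,-1.5],[0,0,-2],[0,0,-2],[0,0,-2],[0,0,-2],[0,0,-1],[0,0,0]],"turn":[[0,0,0],[0,0,0],[0,0,0],[0,0,0],[0,0,0],[0,0,0],[0,0,0],[0,0,0],[0,0,0],[0,0,0],[0,0,0],[0,0,0]]}' 0
python3 - <<'E'
from h import *
where()
for n in("top","scene"):
    f=grab_frame(n);cv2.imwrite(f"pics/m7{n}.png",f["pixels"][:,:,::-1])
a=cv2.imread("pics/m7top.png")[130:190,340:400];b=cv2.imread("pics/m7scene.png")[215:275,140:200]
cv2.imwrite("pics/m7.png",cv2.resize(np.hstack([a,b]),None,fx=6,fy=6,interpolation=cv2.INTER_CUBIC))
E
```

```text
time: 12.18
eef_pos: [0.4855, -0.2359, 0.1434]
tool_rot: [3.139, 0.436, 1.945]
force: [0.1, -0.6, -1.1]
opening: 0.0433
t 12.18 p [ 0.4855 -0.2359  0.1434] rpy [3.1393 0.4359 1.9446] q [-0.5069  0.4869  1.9576 -0.6786  0.4395 -0.2983] F [ 0.1314 -0.6488 -1.1476] o 0.04333420898886725
```

View pics/m7.png

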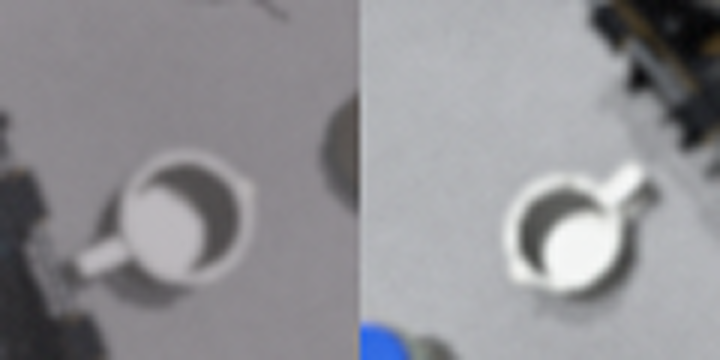

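```bash
python3 - <<'E'
from h import *
t=grab_frame("top");s=grab_frame("scene")
c=lambda x,y:((x+.5)/6+340-.5,(y+.5)/6+130-.5)
d=lambda x,y:((x-360+.5)/6+140-.5,(y+.5)/6+215-.5)
for n,a,b,z in(("mouth",(185,217),(568,233),.095),("hend",(80,267),(638,172),.083)):
    print(n,onz(t,c(*a),z),onz(s,d(*b),z),two(t,c(*a),s,d(*b)))
# dead reckoned from grasp: tool bar point & beaker
R=tool(-1.197,.4345); g=np.array([.5018,-.2795,.0418])-.019*R[:,2]
print("bar",g,"beaker",g[:2]+.061*np.array([np.cos(-1.197),np.sin(-1.197)]))
E
```

```text
mouth [ 0.5245 -0.3301  0.095 ] [ 0.5254 -0.3262  0.095 ] (array([ 0.5249, -0.328 ,  0.0957]), np.float64(0.003906464915819999))
hend [ 0.4976 -0.2714  0.083 ] [ 0.5   -0.271  0.083] (array([ 0.4983, -0.272 ,  0.0769]), np.float64(0.0010447565304611067))
bar [ 0.4989 -0.2721  0.059 ] beaker [ 0.5212 -0.3288]
```

```bash
python3 - <<'E'
from h import *
plan([.4995,-.273,.16],tool(-1.17,0),8)
E
```

```text
rows 8 xyz cm [-0.54, -0.0, -0.12] turn [-0.0009, 0.0541, -0.0033] |d|mm 5.5 |w|deg 3.10
```

```bash
python3 -m pendant '{"xyz":[[-0.54,0,-0.12],[-0.54,0,-0.12],[-0.54,0,-0.12],[-0.54,0,-0.12],[-0.54,0,-0.12],[-0.54,0,-0.12],[-0.54,0,-0.12],[-0.54,0,-0.12],[0,0,0]],"turn":[[-0.0009,0.0541,-0.0033],[-0.0009,0.0541,-0.0033],[-0.0009,0.0541,-0.0033],[-0.0009,0.0541,-0.0033],[-0.0009,0.0541,-0.0033],[-0.0009,0.0541,-0.0033],[-0.0009,0.0541,-0.0033],[-0.0009,0.0541,-0.0033],[0,0,0]]}'
python3 - <<'E'
from h import *
where()
plan([.4995,-.273,.045],tool(-1.17,0),8)
E
```

```text
time: 13.13
eef_pos: [0.5011, -0.2767, 0.1599]
tool_rot: [3.14, 0.006, 1.968]
force: [1.3, -0.3, -0.0]
opening: 0.0435
t 13.13 p [ 0.5011 -0.2767  0.1599] rpy [3.1404 0.0057 1.9682] q [-0.6988  0.5355  1.6321 -0.0019  0.9683 -1.0952] F [ 1.315  -0.3106 -0.0149] o 0.04351902520942848
rows 8 xyz cm [0.05, -0.0, 1.44] turn [0.0002, 0.0007, -0.0004] |d|mm 14.4 |w|deg 0.05
```

```bash
python3 -m pendant '{"xyz":[[0.1,0,0.8],[0.1,0,1.5],[0.1,0,1.5],[0.06,0,1.5],[0,0,1.5],[0,0,1.5],[0,0,1.5],[0,0,1.2],[0,0,0.5],[0,0,0]],"turn":[[0,0,0],[0,0,0],[0,0,0],[0,0,0],[0,0,0],[0,0,0],[0,0,0],[0,0,0],[0,0,0],[0,0,0]]}'
python3 -m pendant '{"xyz":[[0,0,0],[0,0,0],[0,0,0],[0,0,0],[0,0,0],[0,0,0],[0,0,0]],"turn":[[0,0,0],[0,0,0],[0,0,0],[0,0,0],[0,0,0],[0,0,0],[0,0,0]]}' -1
python3 - <<'E'
from h import *
where()
psi=0.4; h=np.array([np.cos(psi),np.sin(psi)])
b=np.array([.535,-.122])
print("final tcp",b-.061*h)
# carry: first lift and turn at y -.26
pre=np.array([.535,-.25])-.061*h; print(pre)
plan([pre[0],pre[1],.068],tool(psi,0),18)
E
```

```text
time: 13.97
eef_pos: [0.497, -0.2682, 0.0438]
tool_rot: [-3.14, 0.0, 1.972]
force: [0.7, 0.4, -0.4]
opening: 0.0434
time: 14.55
eef_pos: [0.4986, -0.27, 0.046]
tool_rot: [3.141, 0.005, 1.971]
force: [-0.3, 0.2, 1.4]
opening: 0.0139
t 14.55 p [ 0.4986 -0.27    0.046 ] rpy [3.1408 0.0045 1.9712] q [-0.6925  0.7074  1.7136 -0.0021  0.7162 -1.0913] F [-0.3496  0.1621  1.3622] o 0.013873650324942517
final tcp [ 0.4788 -0.1458]
[ 0.4788 -0.2738]
rows 18 xyz cm [0.1, -0.07, -0.12] turn [-0.0002, 0.0002, -0.0872] |d|mm 1.7 |w|deg 5.00
```

Re-gripped with the tool vertical (13.9 mm). Now I'll lift 22 mm and turn the beaker.

```bash
python3 -m pendant '{"xyz":[[0,0,-0.5],[0,0,-0.8],[0,0,-0.6],[0,0,-0.2],[0,0,0]],"turn":[[0,0,0],[0,0,0],[0,0,0],[0,0,0],[0,0,0]]}'
python3 - <<'E'
from h import *
where()
psi=0.25; h=np.array([np.cos(psi),np.sin(psi)])
pre=np.array([.535,-.25])-.062*h; print(pre)
plan([pre[0],pre[1],.068],tool(psi,0),18)
E
```

```text
time: 14.97
eef_pos: [0.4989, -0.2701, 0.0676]
tool_rot: [3.14, 0.005, 1.971]
force: [-0.6, -0.2, -1.2]
opening: 0.0136
t 14.97 p [ 0.4989 -0.2701  0.0676] rpy [3.1403 0.0055 1.9712] q [-0.6924  0.6713  1.7051 -0.002   0.7597 -1.0914] F [-0.5528 -0.2255 -1.2364] o 0.01361069822385583
[ 0.4749 -0.2653]
rows 18 xyz cm [0.14, -0.04, -0.0] turn [-0.0002, 0.0003, -0.0789] |d|mm 1.5 |w|deg 4.52
```

```bash
python3 -m pendant '{"xyz":[[0.14,-0.04,0],[0.14,-0.04,0],[0.14,-0.04,0],[0.14,-0.04,0],[0.14,-0.04,0],[0.14,-0.04,0],[0.14,-0.04,0],[0.14,-0.04,0],[0.14,-0.04,0],[0.14,-0.04,0],[0.14,-0.04,0],[0.14,-0.04,0],[0.14,-0.04,0],[0.14,-0.04,0],[0.14,-0.04,0],[0.14,-0.04,0],[0.14,-0.04,0],[0.14,-0.04,0],[0,0,0]],"turn":[[0,0,-0.05],[0,0,-0.08],[0,0,-0.08],[0,0,-0.08],[0,0,-0.08],[0,0,-0.08],[0,0,-0.08],[0,0,-0.08],[0,0,-0.08],[0,0,-0.08],[0,0,-0.08],[0,0,-0.08],[0,0,-0.08],[0,0,-0.08],[0,0,-0.08],[0,0,-0.08],[0,0,-0.08],[0,0,-0.09],[0,0,0]]}'
python3 - <<'E'
from h import *
where()
psi=0.25; h=np.array([np.cos(psi),np.sin(psi)])
fin=np.array([.535,-.122])-.062*h; print(fin)
plan([fin[0],fin[1],.068],tool(psi,0),12)
f=grab_frame("top");cv2.imwrite("pics/m8.png",cv2.resize(f["pixels"][120:220,250:390],None,fx=5,fy=5,interpolation=cv2.INTER_CUBIC)[:,:,::-1])
E
```

```text
time: 16.55
eef_pos: [0.4747, -0.264, 0.0664]
tool_rot: [-3.138, 0.001, -2.891]
force: [0.5, 0.4, -1.0]
opening: 0.0137
t 16.55 p [ 0.4747 -0.264   0.0664] rpy [-3.1382  0.0005 -2.8906] q [-0.7125  0.6533  1.7656 -0.0023  0.7196 -2.5326] F [ 0.4842  0.3809 -1.0134] o 0.013743406785175697
[ 0.4749 -0.1373]
rows 12 xyz cm [-0.26, 1.02, -0.02] turn [-0.0003, 0.0, 0.0001] |d|mm 10.6 |w|deg 0.02
```

View pics/m8.png

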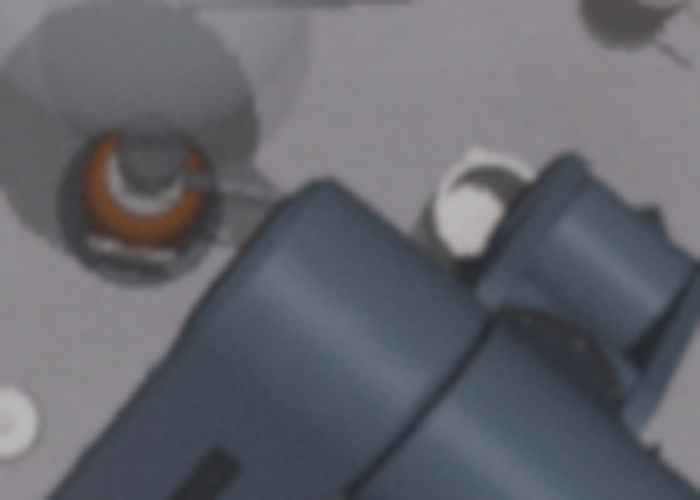

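The arm covers part of the view; its elbow is near crop (330,190). I'll check its clearance to the dispenser in the scene camera.

```bash
python3 - <<'E'
from h import *
f=grab_frame("scene");cv2.imwrite("pics/m9.png",cv2.resize(f["pixels"][100:290,110:350],None,fx=3.2,fy=3.2,interpolation=cv2.INTER_CUBIC)[:,:,::-1])
E
```

```text
(no output)
```

View pics/m9.png

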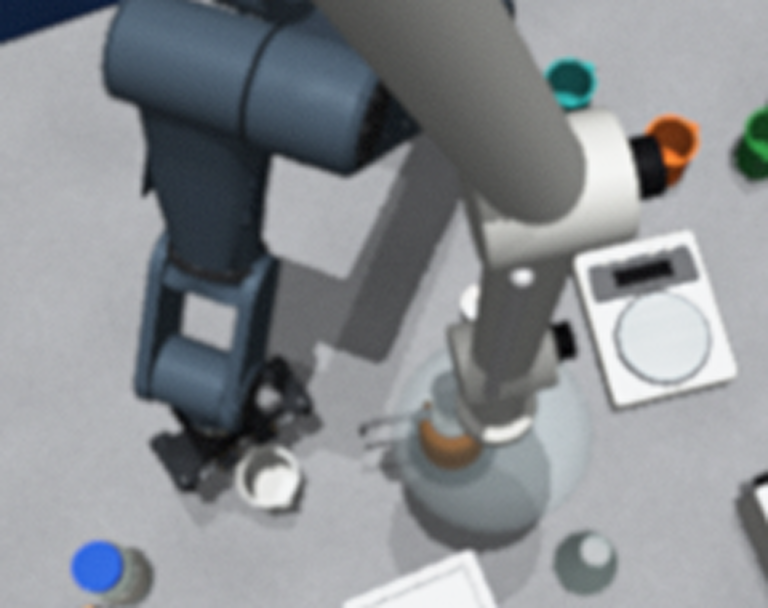

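```bash
python3 - <<'E'
from h import *
t=grab_frame("top");s=grab_frame("scene")
print(two(t,(334,201),s,(193,125)));print(two(t,(302,172),s,(230,141)))
cv2.imwrite("pics/m10.png",cv2.resize(t["pixels"][90:384,190:450],None,fx=2,fy=2)[:,:,::-1])
q=arm.state()["q"];print(q)
E
```

```text
(array([ 0.383 , -0.1036,  0.75  ]), np.float64(0.00394664594400212))
(array([ 0.447 , -0.0352,  0.7288]), np.float64(0.017606159353021317))
[-0.7122  0.6533  1.7652 -0.002   0.7196 -2.5294]
```

View pics/m10.png

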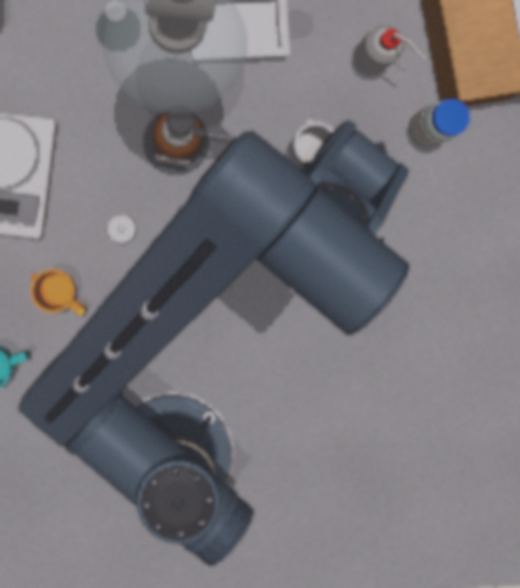

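```bash
python3 - <<'E'
from h import *
t=grab_frame("top");s=grab_frame("scene")
print("knob",two(t,(260,82),s,(286,207)))
# scene upper joint (295,155): possible points by height
for z in(.8,.9,1.0,1.1): print(z,onz(s,(293,160),z))
print("tube mid in top (287,45), by height",[onz(t,(287,45),z) for z in(.6,.7,.8,.9)])
E
```

```text
knob (array([0.6512, 0.0448, 0.6812]), np.float64(0.006613334239340486))
0.8 [0.5826 0.0842 0.8   ]
0.9 [0.6192 0.0581 0.9   ]
1.0 [0.6558 0.032  1.    ]
1.1 [0.6924 0.0059 1.1   ]
tube mid in top (287,45), by height [array([ 0.7645, -0.0239,  0.6   ]), array([ 0.7271, -0.0185,  0.7   ]), array([ 0.6896, -0.0131,  0.8   ]), array([ 0.6522, -0.0077,  0.9   ])]
```

The elbow is at z of about 0.74 m and x below 0.52 m after the swing; the dispenser tops out at 0.285 m and the extraction tube is at x of about 0.65 m. So it's clear, and I'll slide the beaker under the spout.

```bash
python3 -m pendant '{"xyz":[[-0.26,1.02,0],[-0.26,1.02,0],[-0.26,1.02,0],[-0.26,1.02,0],[-0.26,1.02,0],[-0.26,1.02,0],[-0.26,1.02,0],[-0.26,1.02,0],[-0.26,1.02,0],[-0.26,1.02,0],[-0.26,1.02,0],[-0.26,1.02,0],[0,0,0]],"turn":[[0,0,0],[0,0,0],[0,0,0],[0,0,0],[0,0,0],[0,0,0],[0,0,0],[0,0,0],[0,0,0],[0,0,0],[0,0,0],[0,0,0],[0,0,0]]}'
python3 - <<'E'
from h import *
where()
plan([.4749,-.1373,.068],tool(.25,0),1)
f=grab_frame("scene");t=grab_frame("top");cv2.imwrite("pics/m11.png",cv2.resize(np.hstack([t["pixels"][130:220,260:360],f["pixels"][190:280,190:290]]),None,fx=4,fy=4,interpolation=cv2.INTER_CUBIC)[:,:,::-1])
E
```

```text
time: 17.93
eef_pos: [0.4741, -0.1353, 0.066]
tool_rot: [-3.14, -0.001, -2.89]
force: [-0.1, 0.1, -0.2]
opening: 0.0138
t 17.93 p [ 0.4741 -0.1353  0.066 ] rpy [-3.1397 -0.0005 -2.8903] q [-0.504   0.6153  1.8904 -0.0029  0.635  -2.3237] F [-0.1141  0.0509 -0.2039] o 0.013803281976460314
rows 1 xyz cm [-0.03, -0.21, -0.2] turn [-0.0019, -0.0005, 0.0013] |d|mm 3.0 |w|deg 0.13
```

View pics/m11.png

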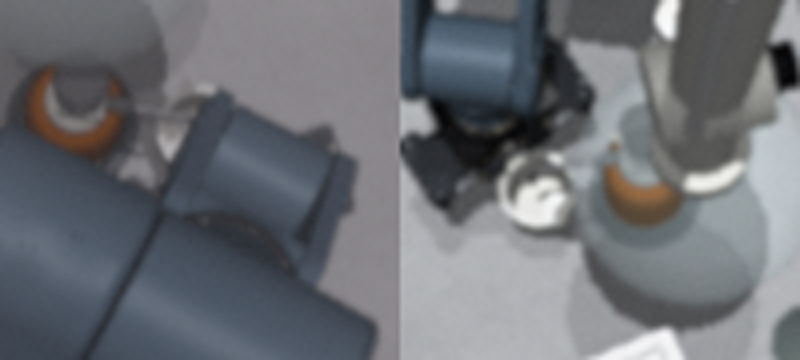

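```bash
python3 - <<'E'
from h import *
f=grab_frame("scene")
x0,y0,k=205,215,12
I=cv2.resize(f["pixels"][y0:y0+45,x0:x0+60],None,fx=k,fy=k,interpolation=cv2.INTER_CUBIC)[:,:,::-1].copy()
for P,c in(([.535,-.122,.136],(0,0,255)),([.535,-.122,.184],(0,255,0)),([.535,-.1205,.116],(255,0,0))):
    u=(proj(f,P)[0]-[x0,y0]+.5)*k; cv2.circle(I,tuple(int(v) for v in u),3,c,-1)
cv2.imwrite("pics/m12.png",I)
E
```

```text
(no output)
```

View pics/m12.png

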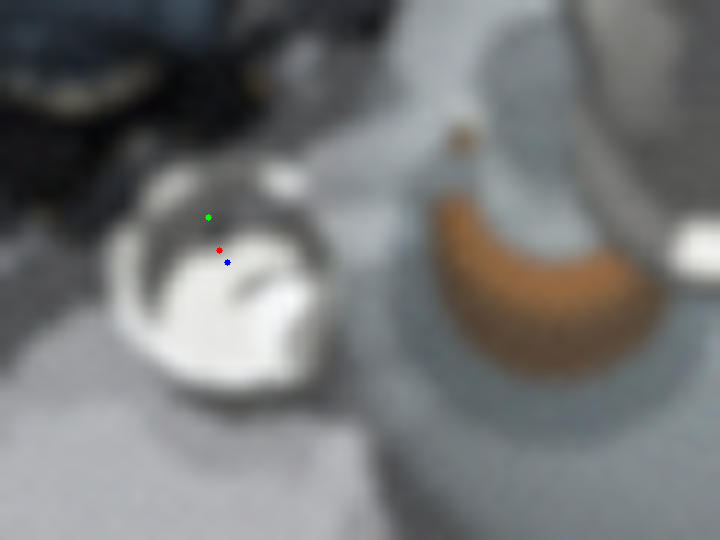

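```bash
python3 - <<'E'
from h import *
f=grab_frame("scene")
print(onz(f,((217+.5)/12+205-.5,(280+.5)/12+215-.5),.117))
E
```

```text
[ 0.5398 -0.1257  0.117 ]
```

The mouth centre is at about (0.539, -0.125) and the spout tip at (0.535, -0.122), so they agree within about 5 mm. Lowering.

```bash
python3 -m pendant '{"xyz":[[0,0,0.4],[0,0,0.5],[0,0,0.5],[0,0,0.3],[0,0,0.1],[0,0,0]],"turn":[[0,0,0],[0,0,0],[0,0,0],[0,0,0],[0,0,0],[0,0,0]]}'
python3 -m pendant '{"xyz":[[0,0,0.1],[0,0,0.1],[0,0,0]],"turn":[[0,0,0],[0,0,0],[0,0,0]]}'
```

```text
time: 18.63
eef_pos: [0.4747, -0.1377, 0.0475]
tool_rot: [-3.139, 0.0, -2.892]
force: [0.2, -1.1, -0.4]
opening: 0.0141
time: 18.88
eef_pos: [0.4751, -0.1379, 0.0463]
tool_rot: [-3.138, 0.001, -2.892]
force: [0.0, -0.3, 1.5]
opening: 0.0134
```

```bash
python3 -m pendant '{"xyz":[[0,0,0.08],[0,0,0.05],[0,0,0]],"turn":[[0,0,0],[0,0,0],[0,0,0]]}'

```

```text
time: 19.13
eef_pos: [0.475, -0.1381, 0.0459]
tool_rot: [-3.137, 0.001, -2.892]
force: [-2.8, -0.6, 9.8]
opening: 0.0139
```

Firm contact at 9.8 N. Releasing, then backing off from the handle away from the spout, then up.

```bash
python3 -m pendant '{"xyz":[[0,0,0],[0,0,0],[0,0,0],[0,0,0],[0.3,0,0],[0.8,0,0],[1,0,0],[1,0,0],[1,0,-0.5],[1,0,-1.5],[0,0,-2],[0,0,-2],[0,0,-2],[0,0,-2],[0,0,-2],[0,0,-2],[0,0,-1.5],[0,0,-0.5],[0,0,0]],"turn":[[0,0,0],[0,0,0],[0,0,0],[0,0,0],[0,0,0],[0,0,0],[0,0,0],[0,0,0],[0,0,0],[0,0,0],[0,0,0],[0,0,0],[0,0,0],[0,0,0],[0,0,0],[0,0,0],[0,0,0],[0,0,0],[0,0,0]]}' 0
python3 - <<'E'
from h import *
where()
f=grab_frame("scene");t=grab_frame("top");cv2.imwrite("pics/m13.png",cv2.resize(np.hstack([t["pixels"][130:190,265:345],f["pixels"][200:260,200:280]]),None,fx=5,fy=5,interpolation=cv2.INTER_CUBIC)[:,:,::-1])
E
```

```text
time: 20.72
eef_pos: [0.4252, -0.1503, 0.2059]
tool_rot: [-3.136, 0.003, -2.893]
force: [-1.0, -0.0, -0.1]
opening: 0.0436
t 20.72 p [ 0.4252 -0.1503  0.2059] rpy [-3.1358  0.0027 -2.8926] q [-0.5873  0.3183  1.876  -0.0023  0.9412 -2.4057] F [-1.0328 -0.0103 -0.0869] o 0.04360194307755483
```

View pics/m13.png

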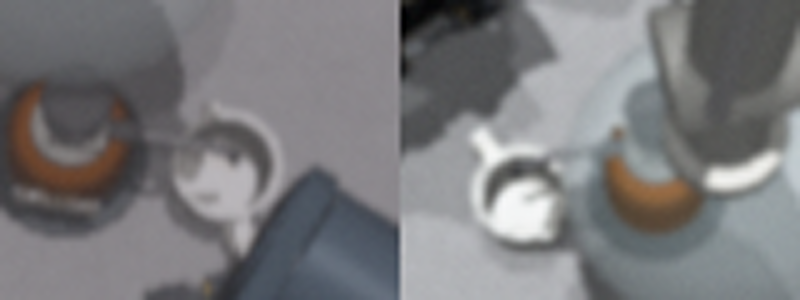

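The beaker stands free: top-crop mouth centre (225,170), with the spout's dark bend at (235,155) inside the mouth. Now I'll measure the knob.

```bash
python3 - <<'E'
from h import *
out=[]
for n,(x0,y0) in(("top",(262,132)),("scene",(230,205))):
    f=grab_frame(n);k=10
    I=cv2.resize(f["pixels"][y0:y0+40,x0:x0+40],None,fx=k,fy=k,interpolation=cv2.INTER_CUBIC)[:,:,::-1].astype(float)
    I=np.clip((I-40)*1.5,0,255).astype(np.uint8).copy()
    th=np.linspace(0,2*np.pi,40)
    for X,c in((.550,(0,0,255)),(.556,(0,255,0))):
        for P in np.c_[X+.023*np.cos(th),-.0155+.023*np.sin(th),0*th+.280]:
            u=(proj(f,P)[0]-[x0,y0]+.5)*k; cv2.circle(I,tuple(int(v) for v in u),1,c,-1)
    out.append(I)
cv2.imwrite("pics/m14.png",np.hstack(out))
E
```

```text
(no output)
```

View pics/m14.png

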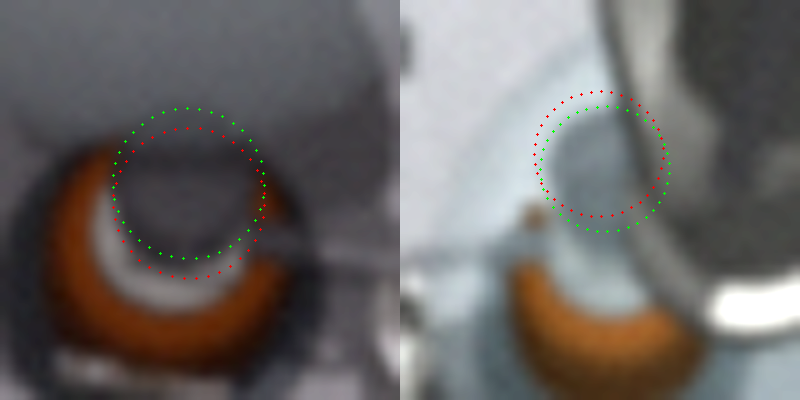

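The knob is at about (0.556, -0.014); both views agree best near the green outline. Now to shut the fingers, lean back 42° and go to a stand-off behind the knob.

```bash
python3 - <<'E'
from h import *
a=np.radians(42);psi=-.2;R=tool(psi,a);h=np.array([np.cos(psi),np.sin(psi),0])
tgt=np.array([.556,-.014,.305])+.006*h; w=tgt-.09*R[:,2]; print(tgt,w)
plan(w,R,18)
E
```

```text
[ 0.5619 -0.0152  0.305 ] [ 0.5029 -0.0032  0.3719]
rows 18 xyz cm [-0.78, 0.75, -0.76] turn [0.009, -0.0401, 0.0239] |d|mm 13.2 |w|deg 2.72
```

```bash
python3 -m pendant '{"xyz":[[-0.78,0.75,-0.76],[-0.78,0.75,-0.76],[-0.78,0.75,-0.76],[-0.78,0.75,-0.76],[-0.78,0.75,-0.76],[-0.78,0.75,-0.76],[-0.78,0.75,-0.76],[-0.78,0.75,-0.76],[-0.78,0.75,-0.76],[-0.78,0.75,-0.76],[-0.78,0.75,-0.76],[-0.78,0.75,-0.76],[-0.78,0.75,-0.76],[-0.78,0.75,-0.76],[-0.78,0.75,-0.76],[-0.78,0.75,-0.76],[-0.78,0.75,-0.76],[-0.78,0.75,-0.76],[0,0,0]],"turn":[[0.009,-0.04,0.024],[0.009,-0.04,0.024],[0.009,-0.04,0.024],[0.009,-0.04,0.024],[0.009,-0.04,0.024],[0.009,-0.04,0.024],[0.009,-0.04,0.024],[0.009,-0.04,0.024],[0.009,-0.04,0.024],[0.009,-0.04,0.024],[0.009,-0.04,0.024],[0.009,-0.04,0.024],[0.009,-0.04,0.024],[0.009,-0.04,0.024],[0.009,-0.04,0.024],[0.009,-0.04,0.024],[0.009,-0.04,0.024],[0.009,-0.04,0.024],[0,0,0]]}' -1
python3 - <<'E'
from h import *
where()
a=np.radians(42);psi=-.2;R=tool(psi,a)
plan([.5619,-.0152,.305],R,10)
f=grab_frame("scene");t=grab_frame("top");cv2.imwrite("pics/m15.png",cv2.resize(np.hstack([t["pixels"][70:210,210:350],f["pixels"][140:280,190:330]]),None,fx=2.8,fy=2.8,interpolation=cv2.INTER_CUBIC)[:,:,::-1])
E
```

```text
time: 22.5
eef_pos: [0.5023, -0.0016, 0.3733]
tool_rot: [3.14, 0.735, 2.941]
force: [0.6, 0.3, -0.4]
opening: 0.0011
t 22.5 p [ 0.5023 -0.0016  0.3733] rpy [3.1404 0.7355 2.941 ] q [-0.2457 -0.0514  2.0348  0.0764  0.4244 -1.6738] F [ 0.5506  0.2726 -0.4404] o 0.0011205972672585648
rows 10 xyz cm [0.0, -0.02, 0.92] turn [0.0001, 0.0002, -0.0] |d|mm 9.2 |w|deg 0.01
```

View pics/m15.png

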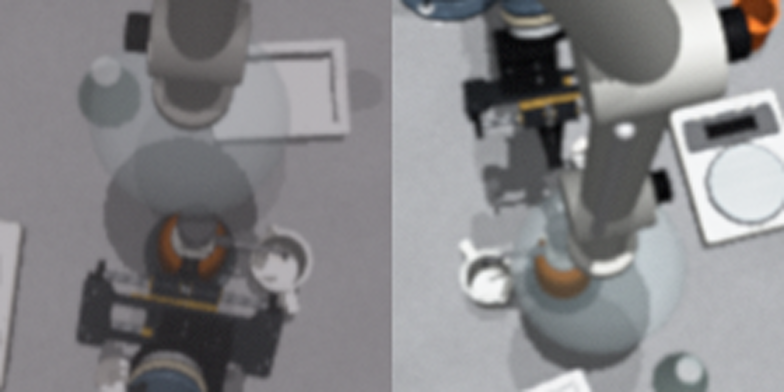

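The gripper sits behind the knob, leaning back and clear of the hood. Advancing under the hood to just above the knob.

```bash
python3 -m pendant '{"xyz":[[0,-0.02,0.92],[0,-0.02,0.92],[0,-0.02,0.92],[0,-0.02,0.92],[0,-0.02,0.92],[0,-0.02,0.92],[0,-0.02,0.92],[0,-0.02,0.92],[0,-0.02,0.92],[0,-0.02,0.8],[0,0,0]],"turn":[[0,0,0],[0,0,0],[0,0,0],[0,0,0],[0,0,0],[0,0,0],[0,0,0],[0,0,0],[0,0,0],[0,0,0],[0,0,0]]}'
python3 - <<'E'
from h import *
where()
R=Ro.from_euler('xyz',arm.state()["tool_rot"]).as_matrix();print("1cm down",R.T@[0,0,-1]);print("h",R@[1,0,0])
out=[];p=arm.state()["eef_pos"]
for n,(x0,y0) in(("top",(255,125)),("scene",(225,185))):
    f=grab_frame(n);k=7
    I=cv2.resize(f["pixels"][y0:y0+55,x0:x0+55],None,fx=k,fy=k,interpolation=cv2.INTER_CUBIC)[:,:,::-1].copy()
    for P,c in((p,(0,0,255)),([.556,-.014,.285],(0,255,0))):
        u=(proj(f,P)[0]-[x0,y0]+.5)*k; cv2.circle(I,tuple(int(v) for v in u),3,c,-1)
    out.append(I)
cv2.imwrite("pics/m16.png",np.hstack(out))
E
```

```text
time: 23.52
eef_pos: [0.5628, -0.0176, 0.3043]
tool_rot: [3.141, 0.732, 2.939]
force: [1.1, 1.0, 0.0]
opening: 0.001
t 23.52 p [ 0.5628 -0.0176  0.3043] rpy [3.1409 0.7324 2.9392] q [-0.2463  0.165   2.0352  0.1437  0.2116 -1.744 ] F [1.0994 0.9727 0.0267] o 0.001000175538851656
1cm down [ 0.6687 -0.0005  0.7436]
h [-0.7284  0.1495 -0.6687]
```

View pics/m16.png

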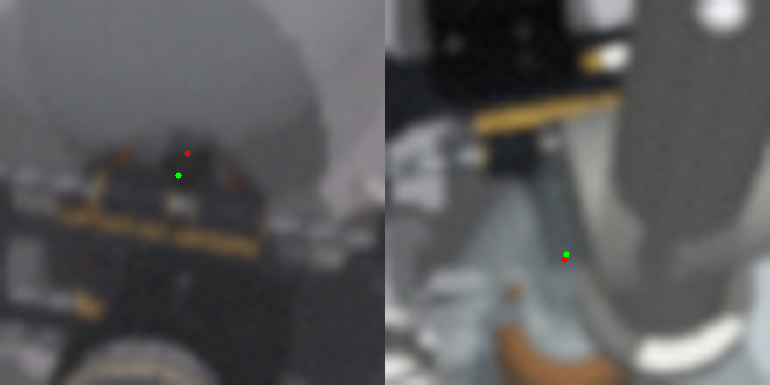

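Fingertips are over the knob. Reducing the lean by about 5° keeps joint 5 away from its limit; then down slowly.

```bash
python3 -m pendant '{"xyz":[[0,0,0],[0,0,0],[0,0,0]],"turn":[[0,0.045,0],[0,0.045,0],[0,0,0]]}'
python3 - <<'E'
from h import *
where()
R=Ro.from_euler('xyz',arm.state()["tool_rot"]).as_matrix();print("1cm down",R.T@[0,0,-1]);print("+y",R.T@[0,1,0])
E
```

```text
time: 23.87
eef_pos: [0.5642, -0.0178, 0.3082]
tool_rot: [-3.141, 0.649, 2.94]
force: [0.7, 0.2, 0.7]
opening: 0.0001
t 23.87 p [ 0.5642 -0.0178  0.3082] rpy [-3.1415  0.6492  2.9401] q [-0.2435  0.161   1.9636  0.0702  0.3691 -1.6698] F [0.7289 0.1595 0.6912] o 6.281949665527673e-05
1cm down [0.6045 0.0001 0.7966]
+y [ 0.1594  0.9798 -0.1211]
```

```bash
python3 -m pendant '{"xyz":[[0.12,0,0.16],[0.12,0,0.16],[0.12,0,0.16],[0.12,0,0.16],[0.09,0,0.12],[0.06,0,0.08]],"turn":[[0,0,0],[0,0,0],[0,0,0],[0,0,0],[0,0,0],[0,0,0]]}'
python3 -m pendant '{"xyz":[[0.06,0,0.08],[0.06,0,0.08],[0.06,0,0.08],[0.06,0,0.08]],"turn":[[0,0,0],[0,0,0],[0,0,0],[0,0,0]]}'
python3 -m pendant '{"xyz":[[0.06,0,0.08],[0.06,0,0.08],[0.06,0,0.08],[0.06,0,0.08]],"turn":[[0,0,0],[0,0,0],[0,0,0],[0,0,0]]}'
```

```text
time: 24.37
eef_pos: [0.5618, -0.0172, 0.2946]
tool_rot: [3.141, 0.643, 2.94]
force: [-0.2, -0.8, -0.9]
opening: 0.0004
time: 24.7
eef_pos: [0.5624, -0.0174, 0.2913]
tool_rot: [3.141, 0.645, 2.94]
force: [-0.9, 0.3, 2.3]
opening: 0.0003
time: 25.03
eef_pos: [0.5626, -0.0174, 0.2882]
tool_rot: [3.141, 0.647, 2.94]
force: [-2.9, 0.6, 5.8]
opening: 0.0003
```

Contact at TCP z of about 0.290, as expected. Pressing on steadily at the same rate.

```bash
python3 -m pendant '{"xyz":[[0.06,0,0.08],[0.06,0,0.08],[0.06,0,0.08],[0.06,0,0.08],[0.06,0,0.08],[0.06,0,0.08],[0.06,0,0.08],[0.06,0,0.08],[0.06,0,0.08],[0.06,0,0.08],[0.06,0,0.08],[0.06,0,0.08],[0.06,0,0.08],[0.06,0,0.08],[0.06,0,0.08],[0.06,0,0.08],[0.06,0,0.08],[0.06,0,0.08]],"turn":[[0,0,0],[0,0,0],[0,0,0],[0,0,0],[0,0,0],[0,0,0],[0,0,0],[0,0,0],[0,0,0],[0,0,0],[0,0,0],[0,0,0],[0,0,0],[0,0,0],[0,0,0],[0,0,0],[0,0,0],[0,0,0]]}'
python3 -m pendant '{"xyz":[[0.06,0,0.08],[0.06,0,0.08],[0.06,0,0.08],[0.06,0,0.08]],"turn":[[0,0,0],[0,0,0],[0,0,0],[0,0,0]]}'
python3 -m pendant '{"xyz":[[0.06,0,0.08],[0.06,0,0.08]],"turn":[[0,0,0],[0,0,0]]}'
```

```text
time: 26.53
eef_pos: [0.5627, -0.0174, 0.2709]
tool_rot: [3.142, 0.648, 2.94]
force: [-6.2, 1.4, 9.4]
opening: 0.0006
time: 26.87
eef_pos: [0.5628, -0.0174, 0.2671]
tool_rot: [3.142, 0.648, 2.94]
force: [-7.6, 1.2, 11.9]
opening: 0.0005
time: 27.03
eef_pos: [0.5629, -0.0174, 0.2654]
tool_rot: [-3.142, 0.649, 2.94]
force: [-12.3, 1.9, 19.1]
opening: 0.0007
```

```bash
python3 -m pendant '{"xyz":[[0.06,0,0.08],[0,0,0],[0,0,0]],"turn":[[0,0,0],[0,0,0],[0,0,0]]}'
```

```text
time: 27.28
eef_pos: [0.5629, -0.0174, 0.2654]
tool_rot: [-3.141, 0.651, 2.94]
force: [-12.6, 0.3, 18.5]
opening: 0.0007
```

```bash
python3 -m pendant '{"xyz":[[0.06,0,0.08],[0.03,0,0.04],[0,0,0],[0,0,0]],"turn":[[0,0,0],[0,0,0],[0,0,0],[0,0,0]]}'
```

```text
time: 27.62
eef_pos: [0.5631, -0.0174, 0.2652]
tool_rot: [-3.141, 0.654, 2.941]
force: [-17.5, 1.9, 27.0]
opening: 0.0005
```

The force rises (18 to 27 N) with no further travel, after about 25 mm of stroke, so it's at the stop. Now I'll let it rise slowly, straight up.

```bash
python3 -m pendant '{"xyz":[[-0.08,0,-0.1],[-0.08,0,-0.1],[-0.08,0,-0.1],[-0.08,0,-0.1],[-0.08,0,-0.1],[-0.08,0,-0.1],[-0.08,0,-0.1],[-0.08,0,-0.1],[-0.1,0,-0.13],[-0.1,0,-0.13],[-0.1,0,-0.13],[-0.1,0,-0.13],[-0.1,0,-0.13],[-0.1,0,-0.13],[-0.1,0,-0.13],[-0.1,0,-0.13],[-0.1,0,-0.13],[-0.1,0,-0.13],[-0.1,0,-0.13],[-0.1,0,-0.13]],"turn":[[0,0,0],[0,0,0],[0,0,0],[0,0,0],[0,0,0],[0,0,0],[0,0,0],[0,0,0],[0,0,0],[0,0,0],[0,0,0],[0,0,0],[0,0,0],[0,0,0],[0,0,0],[0,0,0],[0,0,0],[0,0,0],[0,0,0],[0,0,0]]}'
python3 -m pendant '{"xyz":[[-0.12,0,-0.16],[-0.12,0,-0.16],[-0.06,0,-0.08],[0,0,0]],"turn":[[0,0,0],[0,0,0],[0,0,0],[0,0,0]]}'
python3 - <<'E'
from h import *
where()
E
```

```text
time: 29.28
eef_pos: [0.5627, -0.0174, 0.2911]
tool_rot: [3.141, 0.645, 2.94]
force: [-1.6, 0.1, 2.9]
opening: 0.0004
time: 29.62
eef_pos: [0.5629, -0.0175, 0.2957]
tool_rot: [3.141, 0.644, 2.94]
force: [0.5, 0.5, 0.3]
opening: 0.0002
t 29.62 p [ 0.5629 -0.0175  0.2957] rpy [3.141  0.6443 2.9395] q [-0.2436  0.18    1.981   0.077   0.3376 -1.6766] F [0.4944 0.4535 0.2805] o 0.00017723852348714195
```

The fingers are free of the knob. Withdrawing along the tool axis.

```bash
python3 -m pendant '{"xyz":[[0,0,-0.5],[0,0,-1],[0,0,-1.2],[0,0,-1.2],[0,0,-1.2],[0,0,-1.2],[0,0,-1.2],[0,0,-1.2],[0,0,-1],[0,0,-0.5],[0,0,0],[0,0,0]],"turn":[[0,0,0],[0,0,0],[0,0,0],[0,0,0],[0,0,0],[0,0,0],[0,0,0],[0,0,0],[0,0,0],[0,0,0],[0,0,0],[0,0,0]]}'
python3 - <<'E'
from h import *
where()
f=grab_frame("scene");t=grab_frame("top");cv2.imwrite("pics/m17.png",np.hstack([t["pixels"],f["pixels"]])[:,:,::-1][:, :])
cv2.imwrite("pics/m17.png",cv2.resize(np.hstack([t["pixels"][50:290,60:440],f["pixels"][60:300,140:520]])[:,:,::-1],(800,253)))
cv2.imwrite("pics/m18.png",cv2.resize(np.hstack([t["pixels"][135:195,265:345],f["pixels"][200:260,200:280]]),None,fx=5,fy=5,interpolation=cv2.INTER_CUBIC)[:,:,::-1])
E
```

```text
time: 30.62
eef_pos: [0.5025, -0.0051, 0.3776]
tool_rot: [3.141, 0.645, 2.94]
force: [-0.4, -0.6, 0.4]
opening: 0.0005
t 30.62 p [ 0.5025 -0.0051  0.3776] rpy [3.1411 0.6451 2.9396] q [-0.252  -0.0433  1.9595  0.0556  0.5815 -1.6573] F [-0.3758 -0.555   0.4344] o 0.0004961831806914854
```

View pics/m17.png

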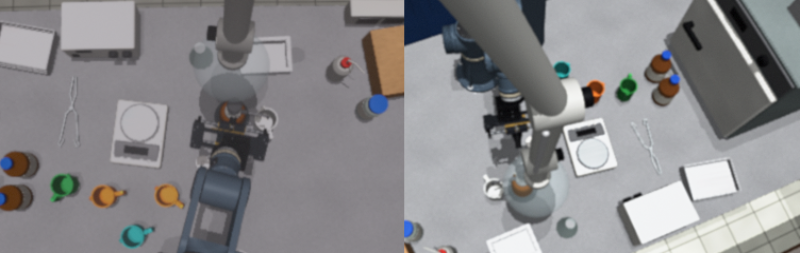

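View pics/m18.png

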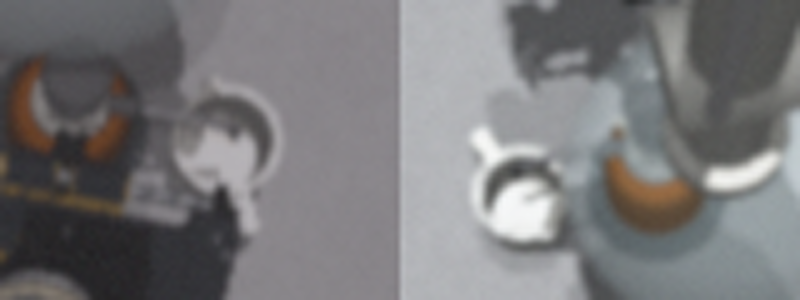

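The beaker stands under the spout (top-crop mouth (228,145), bend at about (235,130) inside it). The knob is up, the gripper is clear with near-zero force, and the visible bystanders are in place.

```bash
python3 -c "
from bench import arm
print(arm.close_job(), arm.state()['time'])"
```

```text
the job is handed in; nothing more can be done
the job is handed in; nothing more can be done
```

The beaker is standing on the bench under the spout, the plunger has been pressed to its stop once and let back up, and the job is handed in. It took about 31 s of the 50 s allowed.

- **Beaker:** I lifted it off the balance by its handle and set it down once on clear bench to the right. I needed a vertical grip to keep the wrist in range, so I re-gripped it there and placed it under the spout. Just before it was lowered, its mouth centre measured about 5 mm from the spout axis. The last pictures still show the spout over the mouth.
- **Press:** I leaned back about 37° under the hood and pressed at about 12 mm/s. Contact came at about 0.290 m tool height and travel ended at 0.265 m, about 25 mm of stroke. The vertical force then rose from 18 to 27 N with no more movement, so the stop was reached. There were brief pauses at the stop, and the force was back to about zero once I had risen clear of the knob.
- **Final checks:** The gripper touches nothing and no force reading suggested a knock on the hood. The bystanders in view are where they were.
- **Not confirmed:** The arm hid the crucible in the last pictures, so I didn't see it again. It was last seen in place mid-task, and the later moves stayed well away from it. Liquid in the beaker was not checked. The two cameras disagreed by up to about 4–6 mm on some points.

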